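Clamp the lunchbox lid: to touch, then an eighth of a turn

TASK

The lunchbox in the pull-out tray has a freshly glued lid seal. Turn the orange knob of the clamp that stands over the lunchbox clockwise until its rubber pad just touches the lid, then give it one eighth of a turn (45 degrees) more and let go. Do not overtighten it, do not shove the lunchbox, and leave the other clamp, the one over the red-lidded round tin, alone.

Things in the scene. Friction and masses are not known exactly. Their poses are not given: they have to be found in the camera images.
- lunch_knob_grip (a point): Mid-grip, on the vertical axis, of the orange wing knob of the clamp over the lunchbox: an upright bar 54 long, 14 thick, 30 mm high, top 11 mm above this point, foot 18 below; black fixed collar disc (radius 42) 22 below. The frame turns with the knob: x along the bar, y across it, z up; a white stripe on top marks the -x half, the pointer. Free space around and above. Clamp fixed.
- lunch_knob (a joint): Turn of that knob, rad. 0: pad just touches the lid and the pointer is at the white tick on the collar. Negative: pad clear of the lid (starts -0.6 to -0.25). Grows clockwise seen from above (tightening): the pad sinks 4 mm per rad, after the touch against a spring. Friction 0.15 N m (about 0.2 in all when tightened); stays where left. Stops at -0.9 and 1.6.
- tin_knob_pointer (a point): Striped pointer end, on top of the bar, of the identical orange knob on the second, identical clamp, which stands over a round steel tin with a red lid (100 mm across, 60 high). 26 mm from that knob's axis, 12 mm above its mid-grip. Leave that knob as it is.
- lunchbox: Sand-coloured box, green lid, white latch clips, 168 x 114 x 60 mm, 0.35 to 0.65 kg, loose on the wooden base plate of its clamp, under an aluminium crossbar (164 long, 34 wide, its top 94 mm above the plate) that runs across it. Origin: centre of its underside; x along its length, z up.

How it is judged:
By the outcome, as a careful person would: the job done as asked, in the order asked, and still so for the second after the job is handed in, with the robot touching nothing.
It also fails if it takes over 32 s, if anything falls off the work surface, if the arm or the gripper's body presses on something with over 40 N, if the wrist force passes 120 N, or if a joint passes its speed limit or range.

ROBOT

A 7-joint arm with a two-finger parallel gripper is mounted at the origin on the work surface. World frame = base frame: x ahead of the robot, y to its left, z up, the work surface at z = 0. Lengths are in m, angles in degrees, forces in N, time in s.
With the tool pointing down it reaches from about 0.4 to 0.9 m from the base axis. Payload 5.5 kg.
Tool frame: the origin (TCP) lies on the centre line of the jaws, within the pads' length; the fingertips stand 8 mm ahead of it and the grasp point (between the pads) lies 11 mm behind it; z points along the fingers, y is the line along which they close (so a half turn about z gives the same grasp; the last joint's range is limited). The gripper opens to 85 mm and grips with 20 to 120 N. Pads are 22 mm wide; open, the fingers measure 114 mm over their backs; the gripper's body (76 mm by 85 mm) begins 54 mm behind the grasp point. The pads swing forward as they close: fully open they stand 13 mm farther back than shut.
Start: joints at [-50.18, 28.699, -24.465, 88.831, 12.651, 65.22, -12.049], TCP at [0.272, 0.59, 0.239] pointing down, gripper open.
Joint ranges: [-164.97, 164.97], [-17.58, 116.51], [-87.97, 89.64], [11.32, 138.91], [-80.73, 260.73], [10.89, 115.49], [-147.41, 147.41]. Speed limits (degrees/s): [147.25, 147.25, 180, 180, 180, 180, 180].

INTERFACE

Orientations are given as a 3x3 rotation matrix whose columns are the frame's x, y, z axes.
In Python, from plant import manip gives the robot as it stands. The module is installed in compiled form; this text tells all that it offers.
- The arm moves only by the tool jog_arm, never from a script. Its argument "series" is a list of rows, each an object of numbers: "ax", "ay", "az": the turn, a rotation vector about the tool's x, y, z in rad; "x", "y", "z": the shift along the tool's x, y, z in m; "grip": the opening, from 0 (shut) to 1 (fully open). A call has 1 to 20 rows; each row is the pose to reach, as a shift and turn from the pose commanded when the call began, along the tool's axes at that moment; what a row does not reach only later rows make up. A row lasts 1/12 s, in which the tool goes at most 41.7 mm and 7.16 degrees, less where a joint would pass 70% of its speed; a pose out of reach is approached as far as the arm can. A call with a gripper value outside its range is refused whole. The fingers move at their own pace and stop on an object; "force" is the grip in N (left out, the last holds). Time passes only in rows, so rows that repeat a pose let the fingers close. It gives the time, the measured TCP pose, the force, the opening and the grip force at its end, in the units of the state.
- manip.sense(): the state, without advancing time (a new reading comes with each control period).
- manip.snapshot(name): name is "side" or "top"; returns the picture (384x512x3 uint8, blue, green, red); there is no depth.
- manip.camera_model(name): a dict with "fx", "fy", "cx", "cy" (pixels), "R" (3x3) and "t" (3): a world point X has camera coordinates R X + t. Camera axes: x right, y down, z forward; pixel columns grow to the right and rows downward; lengths in m; the calibration is good to about 2 mm. A picture is of the moment at which its call begins. camera_model takes no time and is no camera call.
- manip.sign_off(): hands the job in; it is judged then, once.
The state is a dict: "clock": time; "joint_positions": joint angles; "joint_vel": joint speeds; "joint_torque": joint torques, N m; "tool_pos": TCP position; "eef_rot": TCP orientation; "contact_force": force on the tool from outside, world axes, zero at the start; "ft_torque": the same for the moment, N m; "finger_gap": opening from 0.0 (shut) to 1.0 (fully open); "gripper_force": force on a finger pad.
Only numpy, scipy, OpenCV 4.12 (cv2) and the standard library are available. Lean on these libraries where they do the work, as an engineer would, in place of code of your own. Each camera call takes 0.05 s, during which the arm holds its last target. There are 200 camera calls.

## Working session

There is one attempt and no reset: what is moved stays moved. The work goes in short steps, Python scripts to look and compute and a tool call to move; the robot and the scene stay as the last step left them, time stands still between calls to the robot, and variables do not carry over. Pictures are saved under pics/ and viewed, at most 10 in all, crops included, and the job is handed in when it is done.

Besides the shell and the picture viewer there is one more tool, called after ">>>" by a JSON object that holds its "method" and its "body", one argument or row to a line. jog_arm: Moves the arm, as the interface text tells. Its arguments: {"type":"object","properties":{"series":{"type":"array"},"force":{"type":"number"}},"required":["series"]}

```bash
mkdir -p pics
python3 - <<'E'
from plant import manip
import cv2,numpy as np
for n in("top","side"):
    im=manip.snapshot(n);cv2.imwrite(f"pics/{n}0.png",im)
    m=manip.camera_model(n);print(n,m["fx"],m["cx"],m["cy"],np.round(m["R"],3).tolist(),np.round(m["t"],3), (-m["R"].T@m["t"]).round(3))
    h=cv2.cvtColor(im,cv2.COLOR_BGR2HSV)
    k=cv2.inRange(h,(8,150,120),(20,255,255))
    c,l,s,ce=cv2.connectedComponentsWithStats(k)
    print([(s[i].tolist(),ce[i].round(1).tolist()) for i in range(1,c) if s[i,4]>20])
s=manip.sense();print(s["clock"],s["tool_pos"],np.round(s["eef_rot"],3))
E
```

```text
top 448.1453233440658 257.7175653225821 183.73604128612405 [[-0.022, -1.0, -0.002], [-0.998, 0.022, -0.062], [0.062, 0.0, -0.998]] [-0.005  0.527  0.88 ] [ 0.471 -0.017  0.911]
[([42, 0, 128, 16, 1913], [104.3, 7.0]), ([221, 0, 248, 18, 2080], [338.2, 8.1]), ([500, 16, 7, 20, 64], [502.2, 24.5]), ([0, 21, 9, 11, 27], [4.4, 26.4]), ([502, 60, 6, 22, 60], [504.4, 70.6]), ([353, 105, 13, 30, 196], [359.1, 119.1]), ([132, 116, 86, 54, 1867], [178.6, 138.6]), ([281, 119, 18, 35, 362], [289.1, 134.5]), ([329, 131, 24, 32, 285], [338.8, 145.4]), ([144, 145, 17, 32, 199], [151.0, 158.3]), ([291, 155, 88, 52, 847], [327.5, 185.7]), ([117, 166, 89, 55, 2371], [162.3, 196.5]), ([487, 333, 25, 51, 382], [503.7, 359.4]), ([463, 353, 23, 8, 50], [473.5, 355.7]), ([472, 360, 10, 8, 26], [476.1, 363.0]), ([474, 379, 18, 5, 27], [483.7, 381.1])]
side 399.6884770838691 256.148916583577 192.74020986854532 [[0.827, -0.562, 0.001], [-0.271, -0.401, -0.875], [0.493, 0.723, -0.484]] [-0.443  0.267  0.592] [ 0.147 -0.57   0.52 ]
[([75, 33, 120, 22, 1448], [131.6, 42.9]), ([76, 108, 56, 36, 368], [103.0, 124.6]), ([276, 140, 66, 32, 745], [308.1, 155.5]), ([217, 153, 19, 20, 96], [223.9, 161.6]), ([322, 211, 17, 30, 200], [328.3, 225.2])]
0.1 [0.27183971 0.58975156 0.23837227] [[-0.908  0.419 -0.001]
 [ 0.419  0.908 -0.002]
 [ 0.    -0.002 -1.   ]]
```

View pics/top0.png

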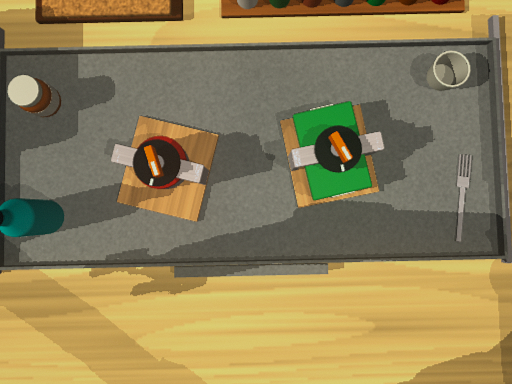

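View pics/side0.png

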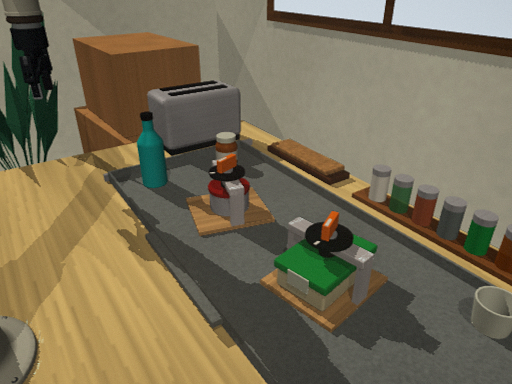

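The top view shows the lunchbox knob at about (341,148) and the tin knob at (152,162). In the side view they are at (329,226) and (227,162). Next I'll zoom in on the lunchbox knob and triangulate it.

```bash
cat > h.py <<'E'
from plant import manip
import cv2,numpy as np
def ray(n,p):
    m=manip.camera_model(n);d=np.array([(p[0]-m["cx"])/m["fx"],(p[1]-m["cy"])/m["fy"],1.])
    R=np.array(m["R"]);return -R.T@np.array(m["t"]),R.T@d
def plane(n,p,z):
    o,d=ray(n,p);return o+d*(z-o[2])/d[2]
def tri(pt,ps):
    o1,d1=ray("top",pt);o2,d2=ray("side",ps)
    s=np.linalg.lstsq(np.c_[d1,-d2],o2-o1,rcond=None)[0];a=o1+s[0]*d1;b=o2+s[1]*d2
    return (a+b)/2,np.linalg.norm(a-b)
def orange(n,im,x,y,w,h):
    k=cv2.inRange(cv2.cvtColor(im[y:y+h,x:x+w],cv2.COLOR_BGR2HSV),(5,170,90),(19,255,255))
    c,l,s,ce=cv2.connectedComponentsWithStats(k);i=1+s[1:,4].argmax()
    q=np.argwhere(l==i)[:,::-1]+[x,y];return q
E
python3 - <<'E'
from h import *
t=cv2.imread("pics/top0.png");s=cv2.imread("pics/side0.png")
qs=orange("side",s,318,205,25,40);qt=orange("top",t,325,125,35,42)
print("top",qt.min(0),qt.max(0),qt.mean(0),cv2.minAreaRect(qt.astype(np.float32)));print("side",qs.min(0),qs.max(0),qs.mean(0))
print(tri(qt.mean(0),qs.mean(0)))
a=cv2.resize(t[115:180,305:375],None,fx=8,fy=8,interpolation=cv2.INTER_CUBIC)[:520,:400+160]
b=cv2.resize(s[200:265,295:325+40],None,fx=8,fy=8,interpolation=cv2.INTER_CUBIC)
cv2.imwrite("pics/zt.png",a);cv2.imwrite("pics/zs.png",b)
E
```

```text
top [328 131] [352 162] [338.81208054 145.3590604 ] ((339.8740539550781, 146.48587036132812), (31.23244285583496, 11.762866973876953), 59.534454345703125)
side [321 211] [338 240] [329.41114983 225.91289199]
(array([ 0.58306841, -0.15973824,  0.13081459]), np.float64(0.0021041187313305828))
```

View pics/zt.png

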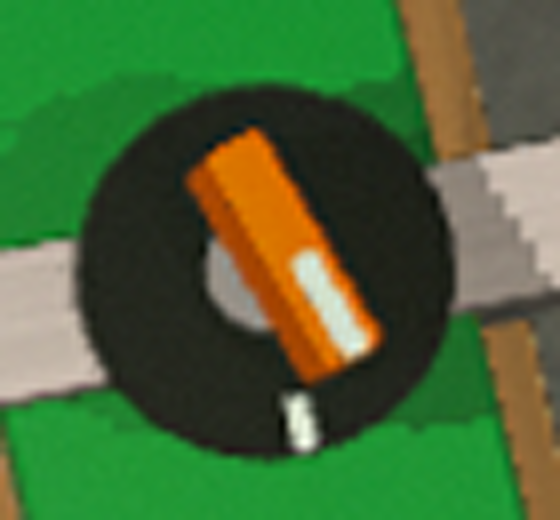

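View pics/zs.png

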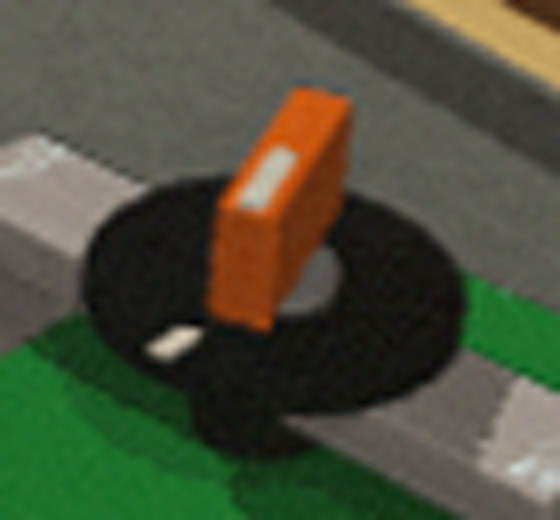

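The zooms show the knob's top face with corners at about (205,160), (258,128), (382,338), (330,370) in the top crop and (300,90), (352,100), (282,208), (225,203) in the side crop. The pointer stripe runs toward (345,345). The tick is at (301,423) in the top crop and (175,343) in the side crop. The pointer therefore has to turn clockwise to reach the tick.

Run:
```python
from h import *
T=lambda p:np.array(p)/8-.44+[305,115]
S=lambda p:np.array(p)/8-.44+[295,200]
c,e=tri(T((294,249)),S((290,150)));print("topface c",c,e)
k,e2=tri(T((301,423)),S((175,343)));print("tick",k,e2)
col,e3=tri(T((266,270)),S((273,294)));print("collar",col,e3)
z=c[2]
a=(plane("top",T((205,160)),z)+plane("top",T((258,128)),z))/2;b=(plane("top",T((382,338)),z)+plane("top",T((330,370)),z))/2
print("ends",a,b,np.linalg.norm(a-b)); d=b-a;pa=np.degrees(np.arctan2(d[1],d[0]))
t1=plane("top",T((295,395)),col[2]);t2=plane("top",T((308,450)),col[2]);d2=t2-t1
d3=(t1+t2)/2-plane("top",T((266,270)),col[2])
ta=np.degrees(np.arctan2(d2[1],d2[0]));tb=np.degrees(np.arctan2(d3[1],d3[0]))
print("pointer az",pa,"tick az dir",ta,"from centre",tb)
cc,e=tri((160,153),(231,158)); print("tin~",plane("top",(152,162),.14))
R=np.array(manip.sense()["eef_rot"]);print(R.T@(c-manip.sense()["tool_pos"]),np.degrees(np.arctan2(R[1,1],R[0,1])))
```

```text
topface c [ 0.58086035 -0.16158072  0.14815846] 0.0002847685680645305
tick [ 0.54619889 -0.16782047  0.11505637] 0.0006123508048831073
collar [ 0.58111606 -0.16182353  0.11054712] 0.0010543894930302889
ends [ 0.60372078 -0.14884319  0.14815846] [ 0.55786278 -0.17398282  0.14815846] 0.05229682274223469
pointer az -151.26818843802778 tick az dir -168.63892218943465 from centre -168.8333638550621
tin~ [0.56070937 0.1650102  0.14      ]
[-0.59511144 -0.55286755  0.09117196] 65.2583035556804
```

The axis is at (0.581, -0.162) and mid-grip is at z ≈ 0.137. The collar at 0.111–0.115 and the 52 mm bar length both agree with the text. The pointer azimuth is -151.3° and the tick is at -168.8°, so the turn is 17.5° + 45° = 62.5° clockwise. I'll lift first, then travel.

>>> {"method": "jog_arm", "body": {
  "series": [
    {"z":-0.04},
    {"z":-0.08},
    {"x":-0.03,"y":-0.028,"z":-0.08,"az":0.12},
    {"x":-0.06,"y":-0.055,"z":-0.08,"az":0.24},
    {"x":-0.09,"y":-0.083,"z":-0.08,"az":0.36},
    {"x":-0.12,"y":-0.11,"z":-0.08,"az":0.48},
    {"x":-0.15,"y":-0.138,"z":-0.08,"az":0.6},
    {"x":-0.18,"y":-0.166,"z":-0.08,"az":0.72},
    {"x":-0.21,"y":-0.193,"z":-0.08,"az":0.84},
    {"x":-0.24,"y":-0.221,"z":-0.08,"az":0.96},
    {"x":-0.27,"y":-0.25,"z":-0.08,"az":1.08},
    {"x":-0.3,"y":-0.278,"z":-0.08,"az":1.2},
    {"x":-0.33,"y":-0.306,"z":-0.08,"az":1.32},
    {"x":-0.36,"y":-0.334,"z":-0.08,"az":1.44},
    {"x":-0.39,"y":-0.362,"z":-0.08,"az":1.56},
    {"x":-0.42,"y":-0.39,"z":-0.08,"az":1.68},
    {"x":-0.45,"y":-0.418,"z":-0.08,"az":1.8},
    {"x":-0.48,"y":-0.446,"z":-0.08,"az":1.92},
    {"x":-0.51,"y":-0.474,"z":-0.08,"az":2.04},
    {"x":-0.54,"y":-0.502,"z":-0.08,"az":2.16}
  ]
}}

```text
invalid input
```

```bash
cat > st.py <<'E'
from h import *
s=manip.sense();R=np.array(s["eef_rot"]);p=np.array(s["tool_pos"])
print(s["clock"],p.round(4),"z",R[:,2].round(3),"y az",np.degrees(np.arctan2(R[1,1],R[0,1])).round(2),"gap",s["finger_gap"],"gf",s["gripper_force"],"F",np.round(s["contact_force"],1),"M",np.round(s["ft_torque"],2))
print("q",np.round(s["joint_positions"],1));print("to (.581,-.1617,.131) tool:",(R.T@(np.array([.581,-.1617,.131])-p)).round(4))
E
python3 st.py
```

```text
0.1 [0.2718 0.5898 0.2384] z [-0.001 -0.002 -1.   ] y az 65.26 gap 1.002260820207172 gf 0.0 F [0.1 0.2 0.3] M [-0.04 -0.05 -0.05]
q [-50.2  28.7 -24.5  88.9  12.7  65.2 -12.1]
to (.581,-.1617,.131) tool: [-0.5953 -0.5529  0.1083]
```

The call was refused, so I'll try rows with every key filled in.

>>> {"method": "jog_arm", "body": {
  "series": [
    {"ax":0,"ay":0,"az":0,"x":0,"y":0,"z":-0.04,"grip":1},
    {"ax":0,"ay":0,"az":0,"x":0,"y":0,"z":-0.08,"grip":1},
    {"ax":0,"ay":0,"az":0.12,"x":-0.03,"y":-0.028,"z":-0.08,"grip":1},
    {"ax":0,"ay":0,"az":0.36,"x":-0.09,"y":-0.083,"z":-0.08,"grip":1},
    {"ax":0,"ay":0,"az":0.72,"x":-0.18,"y":-0.166,"z":-0.08,"grip":1},
    {"ax":0,"ay":0,"az":1.08,"x":-0.27,"y":-0.25,"z":-0.08,"grip":1},
    {"ax":0,"ay":0,"az":1.08,"x":-0.27,"y":-0.25,"z":-0.08,"grip":1},
    {"ax":0,"ay":0,"az":1.08,"x":-0.27,"y":-0.25,"z":-0.08,"grip":1},
    {"ax":0,"ay":0,"az":1.08,"x":-0.27,"y":-0.25,"z":-0.08,"grip":1}
  ]
}}

```text
clock: 0.85
tool_pos: [0.3834, 0.3192, 0.3191]
eef_rot: [[-0.26, 0.966, -0.0], [0.966, 0.26, -0.0], [-0.0, -0.0, -1.0]]
contact_force: [1.8, 0.6, 0.2]
finger_gap: 1.002
gripper_force: 0.0
```

```bash
python3 st.py
```

```text
0.85 [0.3834 0.3192 0.3191] z [-0. -0. -1.] y az 15.06 gap 1.0016167844325239 gf 0.0 F [1.8 0.6 0.2] M [ 0.02 -0.05 -0.01]
q [-31.9   7.5 -12.  104.8   1.7  67.9 -29.4]
to (.581,-.1617,.131) tool: [-0.5157  0.0659  0.1881]
```

>>> {"method": "jog_arm", "body": {
  "series": [
    {"ax":0,"ay":0,"az":0.3,"x":-0.1,"y":0.013,"z":0,"grip":1},
    {"ax":0,"ay":0,"az":0.6,"x":-0.23,"y":0.03,"z":0,"grip":1},
    {"ax":0,"ay":0,"az":0.9,"x":-0.36,"y":0.046,"z":0,"grip":1},
    {"ax":0,"ay":0,"az":1.3,"x":-0.5,"y":0.064,"z":0,"grip":1},
    {"ax":0,"ay":0,"az":1.3,"x":-0.5,"y":0.064,"z":0,"grip":1},
    {"ax":0,"ay":0,"az":1.3,"x":-0.5,"y":0.064,"z":0,"grip":1},
    {"ax":0,"ay":0,"az":1.3,"x":-0.5,"y":0.064,"z":0,"grip":1},
    {"ax":0,"ay":0,"az":1.3,"x":-0.5,"y":0.064,"z":0,"grip":1},
    {"ax":0,"ay":0,"az":1.3,"x":-0.5,"y":0.064,"z":0,"grip":1},
    {"ax":0,"ay":0,"az":1.3,"x":-0.5,"y":0.064,"z":0.05,"grip":1},
    {"ax":0,"ay":0,"az":1.3,"x":-0.5,"y":0.064,"z":0.1,"grip":1},
    {"ax":0,"ay":0,"az":1.3,"x":-0.5,"y":0.064,"z":0.1,"grip":1},
    {"ax":0,"ay":0,"az":1.3,"x":-0.5,"y":0.064,"z":0.1,"grip":1},
    {"ax":0,"ay":0,"az":1.3,"x":-0.5,"y":0.064,"z":0.1,"grip":1},
    {"ax":0,"ay":0,"az":1.3,"x":-0.5,"y":0.064,"z":0.1,"grip":1},
    {"ax":0,"ay":0,"az":1.3,"x":-0.5,"y":0.064,"z":0.1,"grip":1}
  ]
}}

```text
clock: 2.18
tool_pos: [0.5777, -0.1429, 0.219]
eef_rot: [[0.858, 0.514, -0.001], [0.514, -0.858, 0.001], [-0.001, -0.001, -1.0]]
contact_force: [0.1, 0.8, 0.7]
finger_gap: 1.003
gripper_force: 0.0
```

```bash
python3 st.py
```

```text
2.1833 [ 0.5777 -0.1429  0.219 ] z [-0.001  0.001 -1.   ] y az -59.06 gap 1.0031898439096596 gf 0.0 F [0.1 0.8 0.7] M [-0.04 -0.02 -0.02]
q [ -0.1  22.8  14.7  99.3  -6.6  58.9 -42.2]
to (.581,-.1617,.131) tool: [-0.0068  0.0179  0.088 ]
```

>>> {"method": "jog_arm", "body": {
  "series": [
    {"ax":0,"ay":0,"az":0.039,"x":-0.0068,"y":0.0179,"z":0,"grip":1},
    {"ax":0,"ay":0,"az":0.039,"x":-0.0068,"y":0.0179,"z":0.02,"grip":0.8},
    {"ax":0,"ay":0,"az":0.039,"x":-0.0068,"y":0.0179,"z":0.04,"grip":0.6},
    {"ax":0,"ay":0,"az":0.039,"x":-0.0068,"y":0.0179,"z":0.06,"grip":0.5},
    {"ax":0,"ay":0,"az":0.039,"x":-0.0068,"y":0.0179,"z":0.075,"grip":0.5},
    {"ax":0,"ay":0,"az":0.039,"x":-0.0068,"y":0.0179,"z":0.088,"grip":0.5},
    {"ax":0,"ay":0,"az":0.039,"x":-0.0068,"y":0.0179,"z":0.088,"grip":0.5},
    {"ax":0,"ay":0,"az":0.039,"x":-0.0068,"y":0.0179,"z":0.088,"grip":0.5}
  ],
  "force": 30
}}

```text
clock: 2.85
tool_pos: [0.5815, -0.1618, 0.1319]
eef_rot: [[0.877, 0.481, 0.0], [0.481, -0.877, 0.0], [0.0, -0.0, -1.0]]
contact_force: [0.0, 0.6, 0.5]
finger_gap: 0.496
gripper_force: 0.0
```

```bash
python3 st.py
python3 - <<'E'
from h import *
s=manip.snapshot("side")[170:260,270:380];t=manip.snapshot("top")[105:195,285:395]
f=lambda a:cv2.resize(a,None,fx=3.6,fy=3.6,interpolation=cv2.INTER_CUBIC)
cv2.imwrite("pics/g1.png",np.hstack([f(s),f(t)]))
E
```

```text
2.85 [ 0.5815 -0.1618  0.1319] z [ 0.  0. -1.] y az -61.26 gap 0.49597358708596373 gf 0.0 F [0.  0.6 0.5] M [ 0.04 -0.04  0.03]
q [  2.2  29.5  14.2 101.9  -9.2  49.6 -40.7]
to (.581,-.1617,.131) tool: [-0.0004 -0.0004  0.0009]
```

View pics/g1.png

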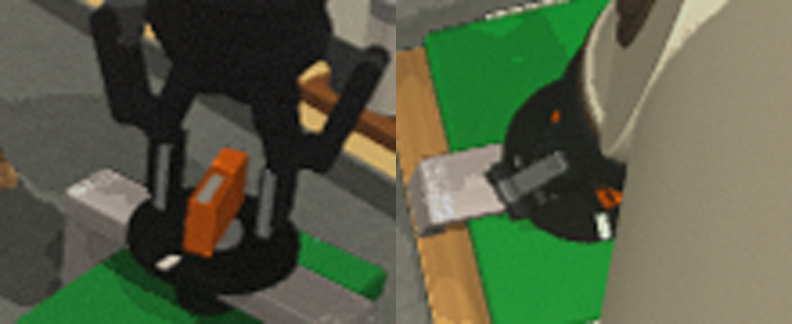

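The fingers straddle the bar centrally: pads at about (162,175) and (267,203), bar at (215,200). Closing now.

>>> {"method": "jog_arm", "body": {
  "series": [
    {"ax":0,"ay":0,"az":0,"x":0,"y":0,"z":0,"grip":0.3},
    {"ax":0,"ay":0,"az":0,"x":0,"y":0,"z":0,"grip":0.2},
    {"ax":0,"ay":0,"az":0,"x":0,"y":0,"z":0,"grip":0},
    {"ax":0,"ay":0,"az":0,"x":0,"y":0,"z":0,"grip":0},
    {"ax":0,"ay":0,"az":0,"x":0,"y":0,"z":0,"grip":0},
    {"ax":0,"ay":0,"az":0,"x":0,"y":0,"z":0,"grip":0}
  ],
  "force": 60
}}

```text
clock: 3.45
tool_pos: [0.5815, -0.1617, 0.1326]
eef_rot: [[0.877, 0.48, 0.001], [0.48, -0.877, 0.001], [0.001, -0.001, -1.0]]
contact_force: [-2.2, 2.1, 6.6]
finger_gap: 0.149
gripper_force: 59.2
```

```bash
python3 st.py
```

```text
3.45 [ 0.5815 -0.1617  0.1326] z [ 0.001  0.001 -1.   ] y az -61.3 gap 0.14939923776129707 gf 59.16003942489624 F [-2.2  2.1  6.6] M [ 0.47  0.6  -0.17]
q [  2.2  29.5  14.2 101.9  -9.2  49.7 -40.7]
to (.581,-.1617,.131) tool: [-0.0004 -0.0002  0.0016]
```

>>> {"method": "jog_arm", "body": {
  "series": [
    {"ax":0,"ay":0,"az":0.03,"x":0,"y":0,"z":0,"grip":0},
    {"ax":0,"ay":0,"az":0.08,"x":0,"y":0,"z":0,"grip":0},
    {"ax":0,"ay":0,"az":0.14,"x":0,"y":0,"z":0,"grip":0},
    {"ax":0,"ay":0,"az":0.2,"x":0,"y":0,"z":0,"grip":0},
    {"ax":0,"ay":0,"az":0.26,"x":0,"y":0,"z":0,"grip":0},
    {"ax":0,"ay":0,"az":0.32,"x":0,"y":0,"z":0,"grip":0},
    {"ax":0,"ay":0,"az":0.38,"x":0,"y":0,"z":0,"grip":0},
    {"ax":0,"ay":0,"az":0.44,"x":0,"y":0,"z":0,"grip":0},
    {"ax":0,"ay":0,"az":0.5,"x":0,"y":0,"z":0,"grip":0},
    {"ax":0,"ay":0,"az":0.56,"x":0,"y":0,"z":0,"grip":0},
    {"ax":0,"ay":0,"az":0.62,"x":0,"y":0,"z":0,"grip":0},
    {"ax":0,"ay":0,"az":0.68,"x":0,"y":0,"z":0,"grip":0},
    {"ax":0,"ay":0,"az":0.74,"x":0,"y":0,"z":0,"grip":0},
    {"ax":0,"ay":0,"az":0.8,"x":0,"y":0,"z":0,"grip":0},
    {"ax":0,"ay":0,"az":0.86,"x":0,"y":0,"z":0,"grip":0},
    {"ax":0,"ay":0,"az":0.9,"x":0,"y":0,"z":0,"grip":0},
    {"ax":0,"ay":0,"az":0.93,"x":0,"y":0,"z":0,"grip":0},
    {"ax":0,"ay":0,"az":0.95,"x":0,"y":0,"z":0,"grip":0},
    {"ax":0,"ay":0,"az":0.95,"x":0,"y":0,"z":0,"grip":0},
    {"ax":0,"ay":0,"az":0.95,"x":0,"y":0,"z":0,"grip":0}
  ],
  "force": 60
}}

```text
clock: 5.12
tool_pos: [0.5814, -0.1622, 0.1326]
eef_rot: [[0.901, -0.434, 0.001], [-0.434, -0.901, 0.001], [0.0, -0.001, -1.0]]
contact_force: [-2.9, 1.5, 6.2]
finger_gap: 0.151
gripper_force: 59.2
```

```bash
python3 st.py
python3 - <<'E'
from h import *
s=manip.snapshot("side")[170:260,270:380]
cv2.imwrite("pics/g2.png",cv2.resize(s,None,fx=6,fy=6,interpolation=cv2.INTER_CUBIC))
E
```

```text
5.1167 [ 0.5814 -0.1622  0.1326] z [ 0.001  0.001 -1.   ] y az -115.72 gap 0.15144286609389035 gf 59.24672842025757 F [-2.9  1.5  6.2] M [ 0.15  0.64 -0.06]
q [ -7.4  31.3  27.2 102.3 -17.9  50.7 -87.8]
to (.581,-.1617,.131) tool: [-0.0006 -0.0003  0.0016]
```

View pics/g2.png

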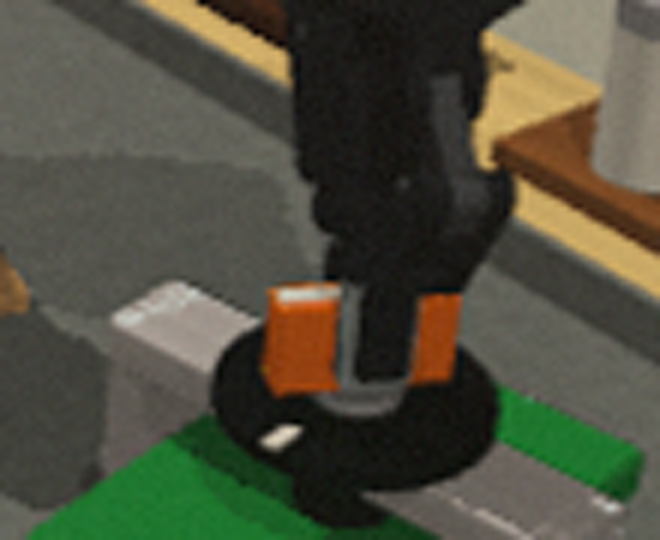

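The bar has followed the gripper, with the stripe end now at about (300,295) and the tick at (281,437). The last 8° remain.

>>> {"method": "jog_arm", "body": {
  "series": [
    {"ax":0,"ay":0,"az":0.05,"x":0,"y":0,"z":0,"grip":0},
    {"ax":0,"ay":0,"az":0.1,"x":0,"y":0,"z":0,"grip":0},
    {"ax":0,"ay":0,"az":0.13,"x":0,"y":0,"z":0,"grip":0},
    {"ax":0,"ay":0,"az":0.141,"x":0,"y":0,"z":0,"grip":0},
    {"ax":0,"ay":0,"az":0.141,"x":0,"y":0,"z":0,"grip":0},
    {"ax":0,"ay":0,"az":0.141,"x":0,"y":0,"z":0,"grip":0},
    {"ax":0,"ay":0,"az":0.141,"x":0,"y":0,"z":0,"grip":0}
  ],
  "force": 60
}}

```text
clock: 5.75
tool_pos: [0.5814, -0.1623, 0.1326]
eef_rot: [[0.831, -0.556, 0.001], [-0.556, -0.831, 0.001], [0.0, -0.001, -1.0]]
contact_force: [-3.1, 1.0, 6.2]
finger_gap: 0.149
gripper_force: 59.3
```

```bash
python3 st.py
```

```text
5.75 [ 0.5814 -0.1623  0.1326] z [ 0.001  0.001 -1.   ] y az -123.8 gap 0.14936519422527683 gf 59.25434052944183 F [-3.1  1.   6.2] M [0.18 0.63 0.03]
q [ -8.8  31.7  29.1 102.3 -19.3  51.  -94.8]
to (.581,-.1617,.131) tool: [-0.0007 -0.0003  0.0016]
```

Now I'll release, lift, and move aside (tool -x, toward the world -x side) so the top view is clear.

>>> {"method": "jog_arm", "body": {
  "series": [
    {"ax":0,"ay":0,"az":0,"x":0,"y":0,"z":0,"grip":0.25},
    {"ax":0,"ay":0,"az":0,"x":0,"y":0,"z":0,"grip":0.5},
    {"ax":0,"ay":0,"az":0,"x":0,"y":0,"z":0,"grip":0.6},
    {"ax":0,"ay":0,"az":0,"x":0,"y":0,"z":0,"grip":0.6},
    {"ax":0,"ay":0,"az":0,"x":0,"y":0,"z":0,"grip":0.6},
    {"ax":0,"ay":0,"az":0,"x":0,"y":0,"z":-0.03,"grip":0.6},
    {"ax":0,"ay":0,"az":0,"x":0,"y":0,"z":-0.07,"grip":0.6},
    {"ax":0,"ay":0,"az":0,"x":0,"y":0,"z":-0.11,"grip":0.6},
    {"ax":0,"ay":0,"az":0,"x":0,"y":0,"z":-0.15,"grip":0.6},
    {"ax":0,"ay":0,"az":0,"x":0.02,"y":0.035,"z":-0.15,"grip":0.6},
    {"ax":0,"ay":0,"az":0,"x":0.04,"y":0.07,"z":-0.15,"grip":0.6},
    {"ax":0,"ay":0,"az":0,"x":0.06,"y":0.1,"z":-0.15,"grip":0.6},
    {"ax":0,"ay":0,"az":0,"x":0.08,"y":0.14,"z":-0.15,"grip":0.6},
    {"ax":0,"ay":0,"az":0,"x":0.1,"y":0.17,"z":-0.15,"grip":0.6},
    {"ax":0,"ay":0,"az":0,"x":0.12,"y":0.2,"z":-0.15,"grip":0.6},
    {"ax":0,"ay":0,"az":0,"x":0.13,"y":0.22,"z":-0.15,"grip":0.6},
    {"ax":0,"ay":0,"az":0,"x":0.13,"y":0.22,"z":-0.15,"grip":0.6}
  ]
}}

```text
clock: 7.17
tool_pos: [0.5628, -0.425, 0.2809]
eef_rot: [[0.826, -0.564, -0.003], [-0.564, -0.826, -0.004], [0.0, 0.005, -1.0]]
contact_force: [-0.8, -0.2, -0.5]
finger_gap: 0.6
gripper_force: 0.0
```

```bash
python3 st.py
python3 - <<'E'
from h import *
t=manip.snapshot("top");cv2.imwrite("pics/top3.png",t)
s=manip.snapshot("side")
a=cv2.resize(t[115:180,305:375],(560,520),interpolation=cv2.INTER_CUBIC)
cv2.imwrite("pics/zt3.png",np.hstack([a,cv2.resize(t,(240,180)).repeat(1,0) if 0 else cv2.copyMakeBorder(cv2.resize(t,(240,180)),0,340,0,0,cv2.BORDER_CONSTANT)]))
E
```

```text
7.1667 [ 0.5628 -0.425   0.2809] z [-0.003 -0.004 -1.   ] y az -124.31 gap 0.5998113372039706 gf 0.0 F [-0.8 -0.2 -0.5] M [-0.06  0.08  0.02]
q [ 12.9  34.1  34.7  78.7 -19.2  73.  -75.9]
to (.581,-.1617,.131) tool: [-0.1334 -0.2285  0.1486]
```

View pics/zt3.png

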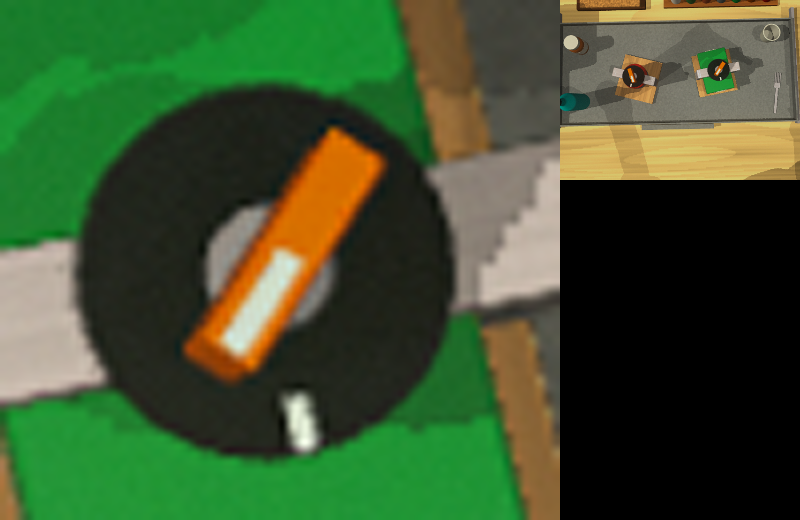

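The view is clear. The knob's top face has its ends at about (360,144) and (227,354), with the striped end beyond the tick in the clockwise direction. The lunchbox and tin clamp look unmoved. One numeric check of the angle follows.

Run:
```python
from h import *
T=lambda p:np.array(p)/8-.44+[305,115]
def az(a,b):
    d=plane("top",T(b),.148)-plane("top",T(a),.148);return np.degrees(np.arctan2(d[1],d[0]))%360,np.linalg.norm(d)
print(az((360,143.5),(227,353.5)))
# stripe axis by mask, before/after; tick by mask
for f in("top0","top3"):
    im=cv2.imread(f"pics/{f}.png")[115:180,305:375];b=cv2.resize(im,None,fx=8,fy=8,interpolation=cv2.INTER_CUBIC)
    k=((b.min(2)>150)).astype(np.uint8);k[:,:180]=0;k[:,400:]=0
    c,l,s,ce=cv2.connectedComponentsWithStats(k)
    for i in range(1,c):
        if s[i,4]>300:
            q=np.argwhere(l==i)[:,::-1].astype(np.float32)
            vx,vy,x,y=cv2.fitLine(q,cv2.DIST_L2,0,0.01,0.01).ravel();sg=1 if vy>0 else -1
            print(f,s[i].tolist(),az((x,y),(x+40*sg*vx,y+40*sg*vy))[0])
d=cv2.absdiff(cv2.imread("pics/top0.png"),cv2.imread("pics/top3.png")).max(2)
print("tin diff",(d[140:180,130:180]>40).sum(),"box diff",(d[165:205,300:360]>40).sum())
```

```text
(np.float64(146.12812486015594), np.float64(0.053785402369103126))
top0 [296, 253, 69, 102, 2716] 208.45935733256107
top0 [288, 397, 27, 53, 964] 190.80909163067847
top3 [225, 252, 74, 101, 2681] 146.05666648368046
top3 [288, 397, 27, 53, 952] 190.8856490941337
tin diff 0 box diff 14
```

The pointer is 44.8° past the tick, and the tin clamp and lunchbox are unmoved.

```bash
python3 -c "from plant import manip;print(manip.sign_off())"
```

```text
the job is handed in; nothing more can be done
None
```

The lunchbox knob now sits about 44.8° (target 45°) clockwise past the touch tick and the gripper has let go; the lunchbox and tin clamp look unmoved in the pictures, and the job was handed in at about 7.3 s.

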